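Set a carved plaque on a chest lid against a spacer

TASK

On the chest lid panel the carved plaque lies loose between two glued border strips, with a wide gap beside the slim strip and a narrow one beside the broad strip. Stand the wooden spacer, grip upward, flat on the panel in the gap that is wide enough for it, alongside the middle of the plaque, and never force it into the narrow one; then take the plaque and push it sideways so that plaque, spacer and slim strip are pressed flush and square together. Finish while still holding the plaque firmly pressed against the spacer (do not let go, touch only the plaque), with everything flat on the panel and all other things left where they are.

Things in the scene. Friction and masses are not known exactly. Their poses are not given: they have to be found in the camera images.
- panel: Chest lid panel, a fixed brown wooden board 260 x 220 x 18 mm lying on the table. Origin at the centre of its underside, so its top is 18 mm above the origin; x along its 260 mm length (the strips run along x), y across, z up.
- slim_strip: Slim dark wooden border strip fixed on the panel, 160 (x, along the panel) x 24 (y) x 18 mm high. Origin at the centre of its underside, on the panel's top; axes parallel to the panel's. It lies at y = +67 or -67 mm of the panel; the wide gap (about 18 to 22 mm at the start) is between it and the plaque.
- broad_strip: Broad dark wooden border strip fixed on the panel on the other side, 160 (x) x 54 (y) x 18 mm high. Origin at the centre of its underside, on the panel's top; axes parallel to the panel's. The gap between it and the plaque is narrow (about 3 to 7 mm at the start).
- plaque_mid (a point): Centre of the loose pale wooden plaque with a carved diamond on top, 60 (x) x 70 (y) x 20 mm high, about 0.11 kg, lying on the panel between the strips. The point is half-way up, 10 mm above its underside; x along the strips, y across towards them. The two 60 mm apart faces (at +x and -x) are free to be gripped.
- spacer_mid (a point): Centre of the loose pale wooden spacer, about 0.05 kg, standing on the table on the left or right of the panel: a bar 66 (x) x 14 (y, its thickness) x 22 mm high with a grip tab on its middle, 30 (x) x 12 (y) mm, rising from 22 to 52 mm above its underside. The point is half-way up, 26 mm above its underside; z up.
Mind the look-alikes: they are no part of the job. Leave any turquoise look-alike of the part that bears spacer_mid alone.

How it is judged:
By the outcome, as a careful person would: the job done as asked, in the order asked, and still so for the second after the job is handed in, while the arm keeps its last pose, push and grip.
It also fails if it takes over 54 s, if anything falls off the work surface, if the arm or the gripper's body presses on something with over 40 N, if the wrist force passes 120 N, or if a joint passes its speed limit or range.

ROBOT

A 6-joint arm with a two-finger parallel gripper is mounted at the origin on the work surface. World frame = base frame: x ahead of the robot, y to its left, z up, the work surface at z = 0. Lengths are in m, angles in rad, forces in N, time in s.
With the tool pointing down it reaches from about 0.275 to 0.825 m from the base axis. Payload 4.9 kg.
Tool frame: the origin (TCP) lies midway between the tips of the shut fingers; the grasp point (between the pads) lies 19 mm behind it (grip_point_offset is the distance from the TCP to the grasp point, in m); z points along the fingers, y is the line along which they close (so a half turn about z gives the same grasp; the last joint's range is limited). The gripper opens to 85 mm and grips with 20 to 120 N. Pads are 22 mm wide; open, the fingers measure 114 mm over their backs; the gripper's body (76 mm by 85 mm) begins 54 mm behind the grasp point. The pads swing forward as they close: fully open they stand 13 mm farther back than shut.
Start: joints at [-1.31, 0.326, -0.193, 1.052, 0, 1.437], TCP at [0.212, -0.508, 0.231] pointing down, gripper open.
Joint ranges: [-2.65, 2.65], [-0.97, 1.79], [-1.3, 1.35], [-1.93, 2.1], [-1.47, 1.37], [-3.14, 3.14]. Speed limits (rad/s): [2.57, 2.57, 3.14, 3.14, 3.14, 3.14].

INTERFACE

Orientations are given as a rotation vector (axis times angle).
In Python, from cell import * gives the robot as it stands. Calls block until the motion is done:
- movep(position, orientation): joint-space move of the TCP to a pose.
- move_l(position, velocity=0.15, rot=None, until_force=None): straight line of the TCP; rot=None keeps the orientation; velocity is the mean speed in m/s. With until_force (N) it stops when the force on the tool has changed by that much, and returns True; else False.
- set_joints(angles): joint-space move.
- let_go() and grab(newtons=None): open the fingers fully, or close them until they stop; newtons is the grip in N (None keeps the last).
- sleep(seconds).
- ik(position, orientation): joint angles nearest the present ones, or None.
- get_state(): the state.
- grab_frame(name): name is "scene" or "top"; returns a dict with "img" (384x512x3 uint8, red, green, blue), "fx", "fy", "cx", "cy" (pixels), "cam_to_world" (4x4, takes a point from camera to world coordinates). Camera axes: x right, y down, z forward; pixel columns grow to the right and rows downward; lengths in m; the calibration is good to about 2 mm. A picture is of the moment at which its call begins. There is no depth.
A pose or a line that the arm cannot do raises MotionError and nothing moves.
- sign_off(): hands the job in; it is judged then, once.
Trained networks look in the newest picture that a camera, given by its name, has taken for a name from the list of things; names that differ only in an ending like _2 or _b are one class to them, and where a whole thing is asked for, a point or a joint stands for the part that bears it (a point fixed in the world has none). Each returns a list of dicts, best first, with "score" (0 to 1); they miss things now and then, are a little off and sometimes report something else, mostly with a low value. They report only what shows in the picture. A call takes as long as a camera call. They do not tell look-alikes from the thing itself.
- spot_in(camera, name): "centre" ([column, row] in pixels, amid what is visible of it).
- silhouettes(camera, name): "mask" (384x512 bool, what is visible of it) and "centre" ([column, row] in pixels, amid what is visible of it).
- tip_of(camera, name): "centre" ([column, row] in pixels: a listed point, or the origin of a listed thing).
The state is a dict: "clock": time; "q": joint angles; "joint_velocities": joint speeds; "tau": joint torques, N m; "position": TCP position; "eef_rot": TCP orientation; "contact_force": force on the tool from outside, world axes, zero at the start; "wrist_torque": the same for the moment, N m; "finger_gap": opening from 0.0 (shut) to 1.0 (fully open); "grasp_force": force on a finger pad.
Only numpy, scipy, OpenCV 4.12 (cv2) and the standard library are available. Lean on these libraries where they do the work, as an engineer would, in place of code of your own. Each camera call takes 0.05 s, during which the arm holds its last target. There are 200 camera calls.

## Working session

There is one attempt and no reset: what is moved stays moved. The work goes in short steps, each a Python script; the robot and the scene stay as the last script left them, time stands still between calls to the robot, and variables do not carry over. Pictures are saved under pics/ and viewed, at most 10 in all, crops included, and the job is handed in when it is done.

```bash
ls; mkdir -p pics
cat > h.py <<'E'
from cell import *
import numpy as np, cv2
def ray(f,px):
    T=np.array(f["cam_to_world"]); d=T[:3,:3]@np.array([(px[0]-f["cx"])/f["fx"],(px[1]-f["cy"])/f["fy"],1]); return T[:3,3],d
def at(f,px,z):
    o,d=ray(f,px); return o+d*(z-o[2])/d[2]
def save(f,n,box=None,s=1):
    im=f["img"]
    if box: im=im[box[1]:box[3],box[0]:box[2]]
    im=cv2.resize(im,None,fx=s,fy=s,interpolation=cv2.INTER_CUBIC); cv2.imwrite("pics/"+n,np.ascontiguousarray(im[:,:,::-1]))
def proj(f,p):
    T=np.linalg.inv(np.array(f["cam_to_world"])); c=T[:3,:3]@p+T[:3,3]; return [f["fx"]*c[0]/c[2]+f["cx"],f["fy"]*c[1]/c[2]+f["cy"]]
E
python3 - <<'E'
from h import *
np.set_printoptions(precision=4,suppress=True)
F={c:grab_frame(c) for c in("scene","top")}
Z=dict(panel=0,slim_strip=.018,broad_strip=.018,plaque_mid=.028,spacer_mid=.026)
for c,f in F.items():
    save(f,c+"0.png",s=1.5); print(c,np.array(f["cam_to_world"]),f["fx"])
    for n,z in Z.items():
        for d in tip_of(c,n)[:3]: print(c,n,round(d["score"],2),np.round(d["centre"],1),at(f,d["centre"],z))
print(get_state())
E
```

```text
pics
scene [[ 0.6659  0.5673 -0.4845  0.9968]
 [ 0.746  -0.5125  0.4253 -0.4782]
 [-0.007  -0.6447 -0.7644  0.7982]
 [ 0.      0.      0.      1.    ]] 409.5590240081399
scene panel 0.77 [287.  198.9] [0.5498 0.0081 0.    ]
scene slim_strip 0.56 [304.8 173.9] [0.5305 0.0902 0.018 ]
scene slim_strip 0.48 [287.  187.7] [0.5336 0.0227 0.018 ]
scene plaque_mid 0.7 [289.1 185.5] [0.5378 0.0253 0.028 ]
scene spacer_mid 0.7 [171.4 216.3] [ 0.4195 -0.2477  0.026 ]
scene spacer_mid 0.64 [154.  247.8] [ 0.4671 -0.3259  0.026 ]
scene spacer_mid 0.63 [124.  287.4] [ 0.5083 -0.4248  0.026 ]
top [[-0.0096 -0.9924  0.1224  0.3881]
 [-1.      0.0097  0.0006 -0.03  ]
 [-0.0018 -0.1224 -0.9925  0.9688]
 [ 0.      0.      0.      1.    ]] 395.33480918137
top panel 0.91 [239.2 176.2] [0.5458 0.0178 0.    ]
top slim_strip 0.74 [211.2 179.9] [0.5344 0.0851 0.018 ]
top broad_strip 0.58 [266.2 171.1] [ 0.5548 -0.049   0.018 ]
top plaque_mid 0.65 [242.1 170. ] [0.5563 0.0094 0.028 ]
top spacer_mid 0.85 [381.3 203.6] [ 0.4718 -0.3232  0.026 ]
top spacer_mid 0.61 [337.5 169.5] [ 0.5556 -0.2213  0.026 ]
top spacer_mid 0.6 [346.5 225.3] [ 0.4209 -0.2381  0.026 ]
{'clock': 0.6, 'q': array([-1.3102,  0.3262, -0.1926,  1.052 ,  0.    ,  1.4366]), 'joint_velocities': array([0.0006, 0.0007, 0.0011, 0.0009, 0.0003, 0.0026]), 'tau': array([ -0.0022, -44.3088,  26.2646,   0.0014,  -0.0002,  -0.    ]), 'position': array([ 0.2116, -0.5077,  0.2313]), 'eef_rot': array([-3.0806, -0.6161, -0.    ]), 'contact_force': array([ 0.2289, -0.7864,  0.701 ]), 'wrist_torque': array([ 0.0137,  0.0606, -0.0488]), 'grasp_force': 0.0, 'finger_gap': 0.9995195735332673}
```

View pics/top0.png

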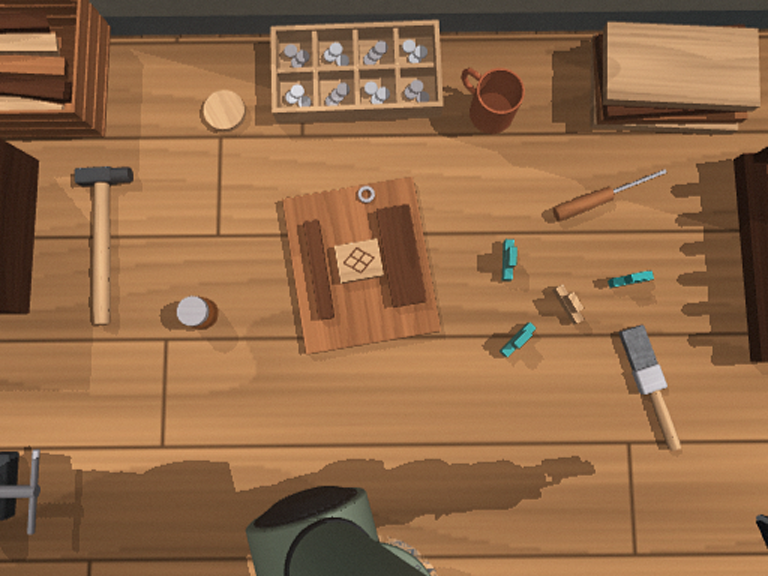

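View pics/scene0.png

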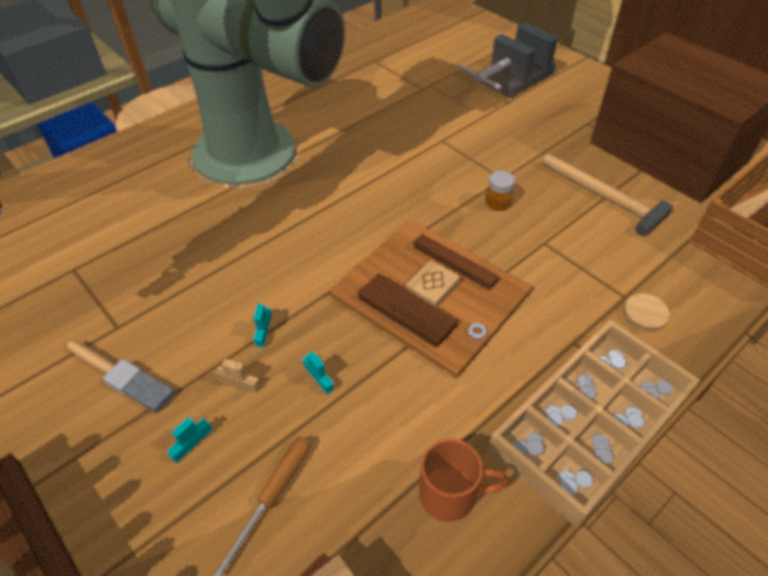

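The pale spacer shows at (380,202) in the top image. The turquoise look-alikes are at (340,173), (421,186) and (346,226), all to be left alone. The slim strip is on the left (+y) side at about (211,180), and the ring at (244,129) stays put. Next I fit poses from the silhouettes.

```bash
cat > fit.py <<'E'
from h import *
from scipy.optimize import minimize
S=4
def box(x0,x1,y0,y1,z0,z1): return np.array([[x,y,z] for x in(x0,x1) for y in(y0,y1) for z in(z0,z1)])
M=dict(panel=[box(-.13,.13,-.11,.11,0,.018)],
 slim_strip=[box(-.08,.08,-.012,.012,.018,.036)],broad_strip=[box(-.08,.08,-.027,.027,.018,.036)],
 plaque_mid=[box(-.03,.03,-.035,.035,.018,.038)],
 spacer_mid=[box(-.033,.033,-.007,.007,0,.022),box(-.015,.015,-.006,.006,.022,.052)])
def render(f,boxes,p,dz=0):
    c,s=np.cos(p[2]),np.sin(p[2]); R=np.array([[c,-s,0],[s,c,0],[0,0,1]]); im=np.zeros((384*S,512*S),np.uint8)
    for b in boxes:
        q=np.array([proj(f,v) for v in b@R.T+[p[0],p[1],dz]])
        h=cv2.convexHull(np.float32((q+.5)*S*16-8)).round().astype(np.int32); cv2.fillConvexPoly(im,h,1,shift=4)
    return im
def fit(name,fm,p0,dz=0,extra=None):
    ms=[(f,cv2.resize(m.astype(np.uint8),None,fx=S,fy=S,interpolation=cv2.INTER_NEAREST)) for f,m in fm]
    def cost(p):
        t=0
        for f,m in ms:
            r=render(f,M[name],p,dz); t+=1-(r&m).sum()/max(1,(r|m).sum())
        return t/len(ms)
    best=None
    for y0 in np.arange(0,np.pi,np.pi/8) if p0[2] is None else [p0[2]]:
        x=np.array([p0[0],p0[1],y0]); r=minimize(cost,x,method="Nelder-Mead",options=dict(initial_simplex=[x,x+[.006,0,0],x+[0,.006,0],x+[0,0,.15]],xatol=1e-4,fatol=1e-4,maxiter=90))
        if best is None or r.fun<best.fun: best=r
    return best.x,best.fun
def pick(c,name,f,p):
    """mask nearest the expected spot"""
    l=silhouettes(c,name); e=np.array(proj(f,np.array(p)))
    return min(l,key=lambda d:np.hypot(*(np.array(d["centre"])-e)))["mask"] if l else None
E
python3 - <<'E'
from fit import *
np.set_printoptions(precision=4,suppress=True)
F={c:grab_frame(c) for c in("top","scene")}
P=dict(panel=(.547,.015,.01),slim_strip=(.5345,.085,.03),broad_strip=(.555,-.05,.03),plaque_mid=(.55,.015,.03),spacer_mid=(.47,-.323,.026))
vis={c:F[c]["img"].copy() for c in F}
for n,p in P.items():
    ms={c:pick(c,n,F[c],p) for c in F}
    for cs in (("top",),("scene",),("top","scene")):
        try: x,e=fit(n,[(F[c],ms[c]) for c in cs],(p[0],p[1],None if n=="spacer_mid" else 0.1)); print(n,cs,x,round(e,3))
        except Exception as ex: print(n,cs,"fail",ex)
    for c in F:
        r=render(F[c],M[n],x); k,_=cv2.findContours(r,0,2)
        big=vis[c] if vis[c].shape[0]>400 else cv2.resize(vis[c],None,fx=S,fy=S,interpolation=cv2.INTER_CUBIC)
        cv2.drawContours(big,k,-1,(255,0,0),1); vis[c]=big
a=vis["top"][110*4:240*4,185*4:400*4][:,:,::-1]; b=vis["scene"][140*4:270*4,135*4:360*4][:,:,::-1]
a=cv2.resize(a,(600,int(600*a.shape[0]/a.shape[1]))); b=cv2.resize(b,(600,int(600*b.shape[0]/b.shape[1])))
v=np.vstack([a,b]);v=cv2.resize(v,None,fx=min(1,600/v.shape[0]),fy=min(1,600/v.shape[0])); cv2.imwrite("pics/fit1.png",v)
print("ring",at(F["top"],(244,129),.02))
E
```

```text
panel ('top',) [0.5448 0.0152 0.1619] 0.333
panel ('scene',) [0.5431 0.0124 0.1657] 0.368
panel ('top', 'scene') [0.5441 0.0142 0.1621] 0.356
slim_strip ('top',) [0.5352 0.0819 0.1614] 0.103
slim_strip ('scene',) [0.532  0.0782 0.1641] 0.058
slim_strip ('top', 'scene') [0.5319 0.0802 0.1524] 0.118
broad_strip ('top',) [ 0.5554 -0.0502  0.1589] 0.036
broad_strip ('scene',) [ 0.5529 -0.0532  0.166 ] 0.053
broad_strip ('top', 'scene') [ 0.5541 -0.0511  0.1578] 0.064
plaque_mid ('top',) [0.5467 0.0168 0.1709] 0.057
plaque_mid ('scene',) [0.544  0.0173 0.201 ] 0.132
plaque_mid ('top', 'scene') [0.5465 0.0172 0.1692] 0.099
spacer_mid ('top',) [ 0.4753 -0.3202  3.642 ] 0.081
spacer_mid ('scene',) [ 0.4733 -0.3239  0.5025] 0.06
spacer_mid ('top', 'scene') [ 0.4736 -0.3223  0.4884] 0.126
ring [0.6603 0.0046 0.02  ]
```

View pics/fit1.png

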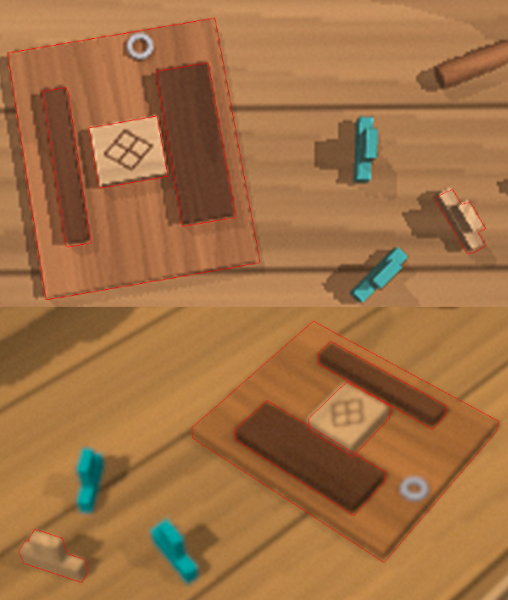

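Fits agree with the given sizes: panel yaw is 0.162, the slim strip is at +y (panel y = +67 mm) and the wide gap is about 18 mm. I'll grasp the pale spacer by its tab.

```bash
cat >> h.py <<'E'
from scipy.spatial.transform import Rotation as Ro
def dn(a): return (Ro.from_euler("z",a)*Ro.from_euler("x",np.pi)).as_rotvec()
YAW=.162; U=np.array([np.cos(YAW),np.sin(YAW)]); V=np.array([-U[1],U[0]])
E
python3 - <<'E'
from h import *
let_go()
p=[.4741,-.322]; r=dn(.495)
movep(p+[.14],r); move_l(p+[.026],.1); grab(40); sleep(.2)
s=get_state(); print(s["finger_gap"]*85,s["grasp_force"],s["position"],s["clock"])
move_l(p+[.16],.15)
c=np.array([.5437,.0140])+.002*U+.046*V
movep(list(c)+[.13],dn(YAW)); sleep(.3)
s=get_state(); print(s["finger_gap"]*85,s["grasp_force"],s["position"],s["contact_force"],s["clock"])
E
cat > look.py <<'E'
import sys; from fit import *
np.set_printoptions(precision=4,suppress=True)
z=get_state()["position"][2]-.026; t=get_state()["position"]
vis=[]
for c in("top","scene"):
    f=grab_frame(c); m=pick(c,"spacer_mid",f,(t[0],t[1],t[2])); x,e=fit("spacer_mid",[(f,m)],(t[0],t[1],YAW),z); print(c,"spacer",x,round(e,3),"panel-yaw",x[2]-YAW)
    for n,p in(("slim_strip",(.533,.080)),("plaque_mid",(.5455,.017)),("broad_strip",(.554,-.052))):
        m=pick(c,n,f,p+(.03,)); q,e=fit(n,[(f,m)],p+(YAW,)); d=x[:2]-q[:2]; print(c,n,q,round(e,3),"spacer-it: along %.4f across %.4f"%(d@U,d@V))
    e=np.array(proj(f,np.array([t[0],t[1],.03]))).astype(int); e=np.clip(e,(75,75),(512-75,384-75)); vis.append(cv2.resize(f["img"][e[1]-75:e[1]+75,e[0]-75:e[0]+75],(400,400),interpolation=cv2.INTER_CUBIC))
cv2.imwrite("pics/"+sys.argv[1],np.hstack(vis)[:,:,::-1])
E
python3 look.py hold.png
```

```text
11.19898862129436 42.147459983825684 [ 0.47410909 -0.32199704  0.02607199] 4.8333
11.334819606341565 41.91154360771179 [0.53845192 0.05900991 0.13006167] [-0.25305344  0.00484499 -1.75328618] 7.6167
top spacer [0.5354 0.0594 0.2442] 0.708 panel-yaw 0.08220979899572292
top slim_strip [0.5325 0.082  0.1755] 0.603 spacer-it: along -0.0008 across -0.0228
top plaque_mid [0.545  0.0169 0.1891] 0.218 spacer-it: along -0.0026 across 0.0435
top broad_strip [ 0.5552 -0.0508  0.158 ] 0.039 spacer-it: along -0.0018 across 0.1120
scene spacer [0.5381 0.056  0.1598] 0.365 panel-yaw -0.0021784934148923185
scene slim_strip [0.5321 0.0793 0.1768] 0.079 spacer-it: along 0.0021 across -0.0240
scene plaque_mid [0.543  0.018  0.1645] 0.129 spacer-it: along 0.0013 across 0.0383
scene broad_strip [ 0.5538 -0.0545  0.1685] 0.044 spacer-it: along 0.0023 across 0.1115
```

View pics/hold.png

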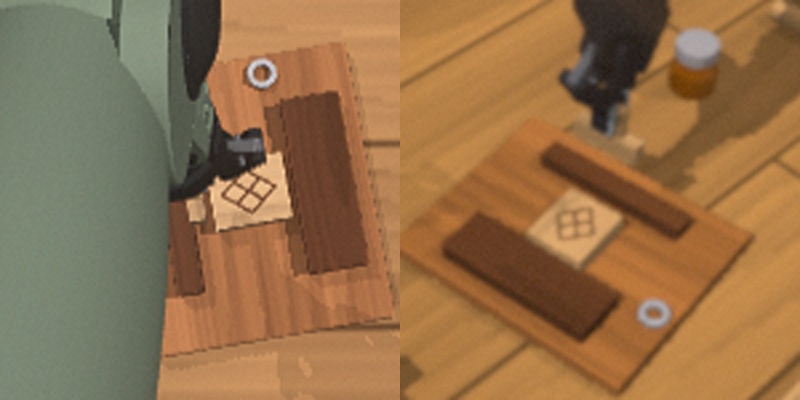

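The arm blocks the top view, and the scene view shows the spacer held over the gap, possibly a few mm short in +V. I'll go lower and measure with the finger/tab region masked out.

```bash
cat > low.py <<'E'
import sys; from fit import *
np.set_printoptions(precision=4,suppress=True)
def measure(name):
    t=get_state()["position"]; z=t[2]-.026
    f=grab_frame("scene"); m=pick("scene","spacer_mid",f,(t[0],t[1],z+.015))
    b=[box(-.033,.033,-.007,.007,0,.022)]
    ig=render(f,[box(-.017,.017,-.03,.03,.021,.12)],(t[0],t[1],YAW),z)
    ig=cv2.dilate(ig,np.ones((9,9)))
    m4=cv2.resize(m.astype(np.uint8),None,fx=S,fy=S,interpolation=cv2.INTER_NEAREST)
    def cost(p):
        r=render(f,b,p,z); k=ig==0; return 1-(r&m4)[k].sum()/(r|m4)[k].sum()
    x0=np.array([t[0],t[1],YAW]); r=minimize(cost,x0,method="Nelder-Mead",options=dict(initial_simplex=[x0,x0+[.005,0,0],x0+[0,.005,0],x0+[0,0,.1]],maxiter=90))
    x=r.x; print("fit",x,round(r.fun,3),"tool",t,"fit-tool along/across",(x[:2]-t[:2])@U,(x[:2]-t[:2])@V)
    vis=cv2.resize(f["img"],None,fx=S,fy=S,interpolation=cv2.INTER_CUBIC)
    def draw(r,c): cv2.drawContours(vis,cv2.findContours(r,0,2)[0],-1,c,1)
    draw(render(f,b,x,z),(255,0,0)); draw(m4,(0,255,0))
    for n,p in(("slim_strip",(.532,.0785)),("plaque_mid",(.544,.017))):
        mm=pick("scene",n,f,p+(.03,)); q,e=fit(n,[(f,mm)],p+(YAW,)); d=x[:2]-q[:2]; print(n,q,round(e,3),"rel along %.4f across %.4f"%(d@U,d@V)); draw(render(f,M[n],q),(0,0,255))
    e=(np.array(proj(f,np.array([t[0],t[1],.03])))*S).astype(int)
    cv2.imwrite("pics/"+name,cv2.resize(vis[e[1]-220:e[1]+220,e[0]-270:e[0]+270,::-1],None,fx=1.36,fy=1.36))
if __name__=="__main__":
    measure(sys.argv[1])
E
python3 - <<'E'
from h import *
t=get_state()["position"]; p=t[:2]+.0015*V
move_l([p[0],p[1],.071],.1); sleep(.2)
from low import measure
measure("low.png")
print(get_state()["clock"])
E
```

```text
fit [0.537  0.0585 0.1327] 0.104 tool [0.5386 0.0612 0.0718] fit-tool along/across -0.0020728222709823167 -0.002453447728714326
slim_strip [0.5312 0.078  0.1633] 0.442 rel along 0.0026 across -0.0202
plaque_mid [0.5425 0.0157 0.1647] 0.149 rel along 0.0015 across 0.0430
9.2583
```

View pics/low.png

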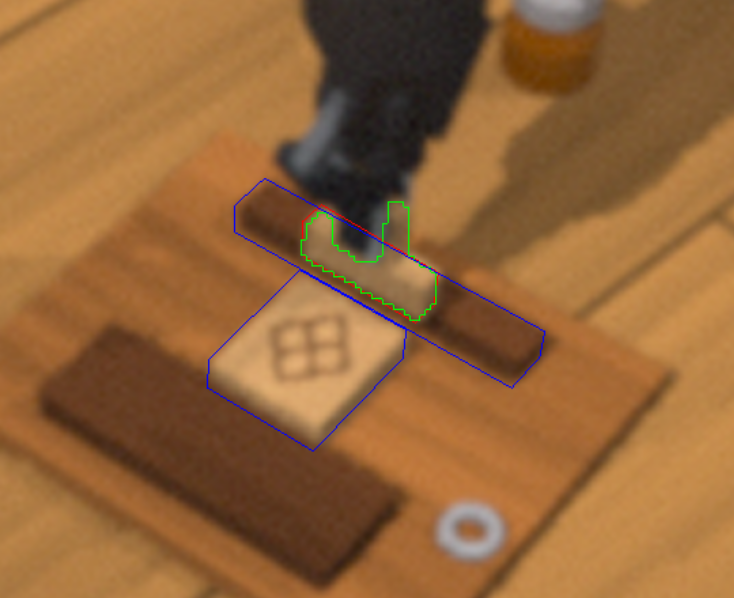

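The overlay puts the held bar at panel y ≈ 46.5 mm, within the allowed 44 to 48, and the scene camera is biased by about 2.5 mm. I'll lower it gently with force watched.

Run:
```python
from h import *
np.set_printoptions(precision=4,suppress=True)
t=get_state()["position"]
print(get_state()["contact_force"])
hit=move_l([t[0],t[1],.0425],.03,until_force=5); sleep(.1); s=get_state(); print(hit,s["position"],s["contact_force"],s["wrist_torque"],s["clock"])
```

```text
[-0.5687 -0.0169  0.0396]
True [0.5378 0.0612 0.0441] [-0.2727 -0.3833  5.17  ] [-0.0243 -0.0347 -0.0445] 10.1917
```

Contact came at exactly the seated height of 0.044 with no side force. I'll release, retreat and check.

Run:
```python
from fit import *
np.set_printoptions(precision=4,suppress=True)
let_go(); t=get_state()["position"]
move_l([t[0],t[1],.15],.12)
# plaque-grasp yaw, parked out of top view is not possible; use scene + top
a=min((YAW+np.pi/2,YAW-np.pi/2),key=lambda a:np.abs(ik([.545,.018,.15],dn(a))).max() if ik([.545,.018,.15],dn(a)) is not None else 9)
print("a",a,ik([.545,.018,.15],dn(a)))
movep([.43,-.15,.2],dn(a)); sleep(.1)
vis=[]
for c in("top","scene"):
    f=grab_frame(c); B={}
    for n,p,dz in(("spacer_mid",(.538,.061,YAW),.018),("slim_strip",(.533,.080,YAW),0),("plaque_mid",(.5455,.017,YAW),0),("broad_strip",(.554,-.052,YAW),0)):
        m=pick(c,n,f,(p[0],p[1],.03)); B[n],e=fit(n,[(f,m)],p,dz); d=B[n][:2]-[.5437,.014]; print(c,n,B[n],round(e,3),"along %.4f across %.4f"%(d@U,d@V))
    e=np.array(proj(f,np.array([.54,.03,.03]))).astype(int); vis.append(cv2.resize(f["img"][e[1]-60:e[1]+60,e[0]-60:e[0]+60],(400,400),interpolation=cv2.INTER_CUBIC))
cv2.imwrite("pics/placed.png",np.hstack(vis)[:,:,::-1]); print(get_state()["clock"])
```

```text
a 1.7327963267948965 [-0.1024  0.3857 -0.3266  0.8584  0.      1.3064]
top spacer_mid [0.5414 0.0614 0.161 ] 0.1 along 0.0053 across 0.0471
top slim_strip [0.5333 0.0815 0.1634] 0.097 along 0.0006 across 0.0683
top plaque_mid [0.5471 0.017  0.1646] 0.043 along 0.0039 across 0.0024
top broad_strip [ 0.556  -0.051   0.1672] 0.1 along 0.0016 across -0.0661
scene spacer_mid [ 0.5355  0.0622 -0.0012] 0.24 along -0.0003 across 0.0489
scene slim_strip [0.5311 0.0792 0.165 ] 0.397 along -0.0019 across 0.0663
scene plaque_mid [0.543  0.0185 0.187 ] 0.125 along 0.0000 across 0.0046
scene broad_strip [ 0.5518 -0.0535  0.1645] 0.06 along -0.0029 across -0.0680
14.3167
```

View pics/placed.png

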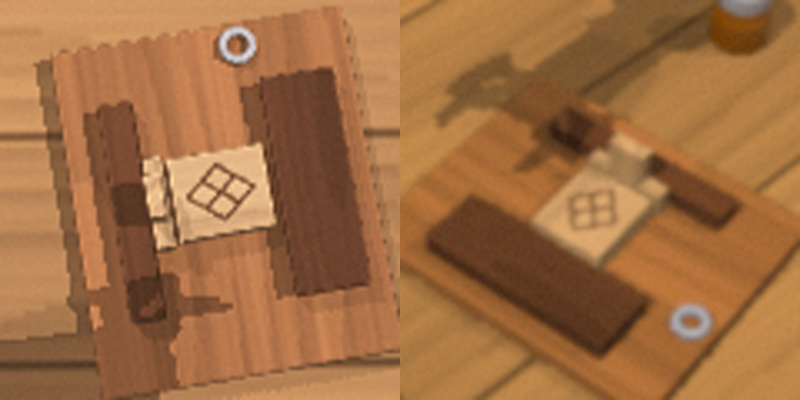

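The spacer stands upright in the wide gap, with a thin gap on each side, and everything else is in place. Now I'll grip the plaque by its ±x faces.

Run:
```python
from h import *
np.set_printoptions(precision=4,suppress=True)
a=.164+np.pi/2; p=[.5455,.0175]
movep(p+[.13],dn(a)); print(move_l(p+[.0205],.08,until_force=8)); 
grab(60); sleep(.3)
s=get_state(); print(s["finger_gap"]*85,s["grasp_force"],s["position"],s["contact_force"],s["clock"])
```

```text
False
58.42204818705958 64.91824507713318 [0.546  0.0175 0.0213] [-1.0775  0.2217  5.02  ] 17.3667
```

Run:
```python
from h import *
np.set_printoptions(precision=4,suppress=True)
def show(m):
    s=get_state(); f=s["contact_force"]; print(m,s["finger_gap"]*85,s["grasp_force"],s["position"],"F u,v,z",f[:2]@U,f[:2]@V,f[2],"M",s["wrist_torque"],round(s["clock"],2))
t=get_state()["position"]
z=.0210; move_l([.5455,.0175,z],.02); sleep(.2); show("relieved")
q=np.array([.5455,.0175])+.009*V
hit=move_l([q[0],q[1],z],.01,until_force=12); sleep(.3); show(hit)
```

```text
relieved 58.17775308980147 64.93885159492493 [0.5457 0.0175 0.0213] F u,v,z -1.4144811510936894 -0.644083816307381 5.876814042530881 M [ 0.0625  0.1161 -0.0207] 17.82
True 57.67558921504877 64.57884907722473 [0.5453 0.0222 0.0213] F u,v,z -0.23394941323317545 2.2178394643612758 1.8934757671789826 M [0.5988 0.0259 0.0659] 18.85
```

Run:
```python
from h import *
np.set_printoptions(precision=4,suppress=True)
def show(m):
    s=get_state(); f=s["contact_force"]; print(m,round(s["finger_gap"]*85,2),round(s["grasp_force"],1),s["position"],"F u,v,z",f[:2]@U,f[:2]@V,f[2],"M",s["wrist_torque"],round(s["clock"],2))
show("now")
b=np.array([.5455,.0175])
for d in (.006,.007,.008,.009,.010):
    q=b+d*V; h=move_l([q[0],q[1],.0212],.01,until_force=20); sleep(.3); show((d,h))
    if -(get_state()["contact_force"][:2]@V)>10: break
f=grab_frame("scene"); save(f,"push1.png",(225,130,360,240),5)
```

```text
now 57.68 64.6 [0.5453 0.0222 0.0213] F u,v,z -0.23394941323317545 2.2178394643612758 1.8934757671789826 M [0.5988 0.0259 0.0659] 18.85
(0.006, False) 57.82 64.7 [0.5452 0.0224 0.0214] F u,v,z 0.88232356555885 -6.247970010275364 3.5300498937587887 M [-0.9013 -0.3959 -0.0379] 19.53
(0.007, False) 58.19 64.6 [0.5452 0.0224 0.0215] F u,v,z 0.19509095163009926 -8.565220933714466 3.582266410112536 M [-1.4368 -0.275  -0.064 ] 20.08
(0.008, False) 58.16 64.6 [0.5452 0.0224 0.0216] F u,v,z 0.5498530898986954 -9.645755483104905 2.106366803275063 M [-1.9775 -0.3751  0.013 ] 20.63
(0.009, False) 58.22 64.6 [0.5452 0.0224 0.0216] F u,v,z -0.31981211314494334 -14.187679452818347 1.4362044414401824 M [-2.5667 -0.422   0.0457] 21.18
```

View pics/push1.png

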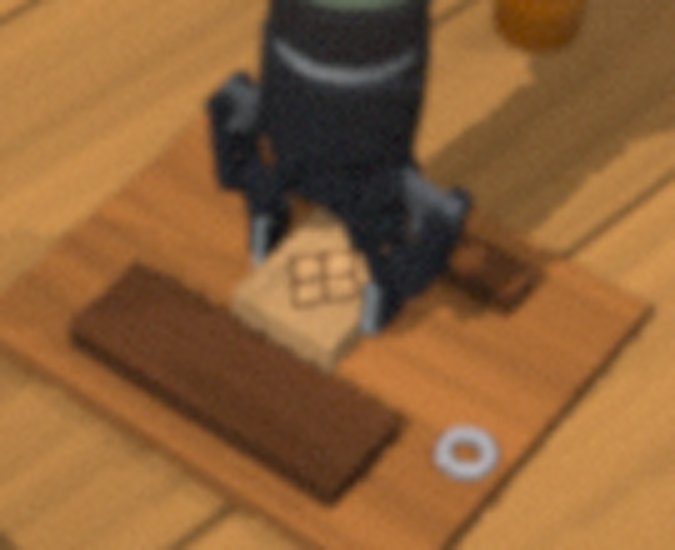

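Run:
```python
from fit import *
np.set_printoptions(precision=4,suppress=True)
s=get_state(); R=Ro.from_rotvec(s["eef_rot"]).as_matrix(); print("tool z",R[:,2],"yaw",np.arctan2(R[1,0],R[0,0])-np.pi/2)
f=grab_frame("top"); save(f,"push2.png",(185,105,305,225),5)
```

```text
tool z [ 0.0036 -0.0169 -0.9999] yaw 0.15929513722840816
```

View pics/push2.png

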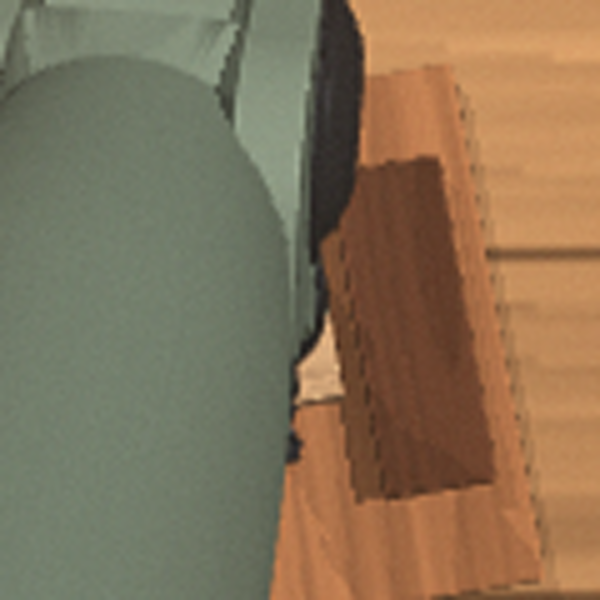

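The push is solid at 14 N, but arm compliance has tilted the hand about 1°. I'll trim that out so the plaque sits truly flat.

Run:
```python
from h import *
np.set_printoptions(precision=4,suppress=True)
def show(m):
    s=get_state(); f=s["contact_force"]; R=Ro.from_rotvec(s["eef_rot"]).as_matrix(); tz=R[:2,2]
    print(m,round(s["finger_gap"]*85,2),round(s["grasp_force"],1),s["position"],"F u,v,z",f[:2]@U,f[:2]@V,f[2],"tilt u,v",tz@U,tz@V,"yaw",np.arctan2(R[1,0],R[0,0])-np.pi/2,round(s["clock"],2))
show("now")
q=np.array([.5455,.0175])+.009*V; base=Ro.from_rotvec(dn(.164+np.pi/2)); ax=np.array([*U,0])
for k in (.008,.016):
    # rotating the down vector about U by +k gives it a +V component k
    move_l([q[0],q[1],.0212],.01,rot=(Ro.from_rotvec(k*ax)*base).as_rotvec()); sleep(.4); show(k)
```

```text
now 58.05 64.6 [0.5452 0.0224 0.0216] F u,v,z -0.2881909864675401 -13.371894644469812 1.6349012974219574 tilt u,v 0.0008069403339714962 -0.017187155305426305 yaw 0.15932593632548908 21.28
0.008 58.33 64.9 [0.5452 0.0226 0.0214] F u,v,z 0.06921602771827368 -13.107662863842457 1.8369470340799396 tilt u,v 0.000262107376948702 -0.00014896472720699709 yaw 0.16124826378228296 21.93
0.016 57.95 64.9 [0.5452 0.0226 0.0214] F u,v,z 0.29102357024133385 -13.018767458517884 0.5145765795367373 tilt u,v 0.00030087662725679365 0.007913118732706675 yaw 0.16134094764492524 22.58
```

Run:
```python
from h import *
np.set_printoptions(precision=4,suppress=True)
def show(m):
    s=get_state(); f=s["contact_force"]; R=Ro.from_rotvec(s["eef_rot"]).as_matrix(); tz=R[:2,2]
    print(m,round(s["finger_gap"]*85,2),round(s["grasp_force"],1),s["position"],"F u,v,z",f[:2]@U,f[:2]@V,f[2],"tilt u,v",tz@U,tz@V,"yaw",np.arctan2(R[1,0],R[0,0])-np.pi/2,round(s["clock"],2))
q=np.array([.5455,.0175])+.0095*V; base=Ro.from_rotvec(dn(.164+np.pi/2)); ax=np.array([*U,0])
move_l([q[0],q[1],.0208],.01,rot=(Ro.from_rotvec(.009*ax)*base).as_rotvec()); sleep(.6); show("end")
f=grab_frame("scene"); save(f,"end.png",(215,110,365,220),5)
```

```text
end 57.98 65.2 [0.5452 0.0225 0.0213] F u,v,z -1.6345191277004052 -13.88184731030831 3.5458966930904534 tilt u,v 0.00030801937511884504 -0.0002682645403953606 yaw 0.16108137698474656 23.43
```

View pics/end.png

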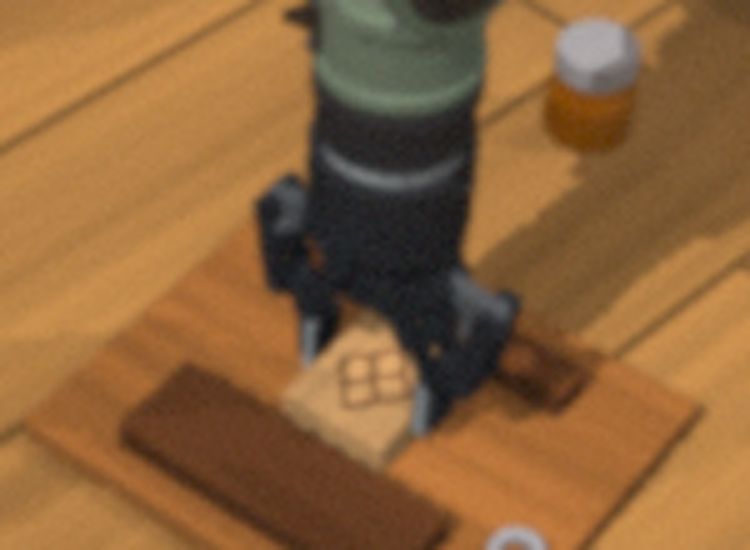

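The plaque is held level and square, pressed at 14 N against the spacer and slim strip. The gripper's fingertips look clear of the panel, so I'm handing in.

```bash
python3 -c "
from cell import *
print(sign_off())"
```

```text
the job is handed in; nothing more can be done
None
```

I handed the job in at about 23 s. The spacer stands in the wide gap, and the gripped plaque is pressed at about 14 N against it and the slim strip, with the hand vertical and square to within about 0.001 rad. The arm hid the spacer's contact faces, so I judged the flush fit from force and position, not by sight.

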